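Reset the tripped overload switch

TASK

Two grey overload switch boxes stand on the bench, each with a sliding dust shutter partly over a well with a sunken key. On the box with the round well, push the shutter fully open, reach a fingertip into the well, press the key right down and keep it down for two seconds, then let it come up and push the shutter fully shut again. Leave the box with the square well as it is, and do not pick up or shift any of the things lying about.

Things in the scene. Friction and masses are not known exactly. Their poses are not given: they have to be found in the camera images.
- round_box: grey switch box with the round well, screwed down, 110 mm in x, 190 mm in y, 60 mm high (rails 5 mm more); origin: centre of its underside, z up. A steel shutter (83 mm in x, 70 mm in y, 3 mm thick) slides along y on the top face between two rails 84 mm apart; it covers the well when shut and starts partly open. The box to work on.
- round_well (a point): centre of the mouth of the round well, in the box's top face 60 mm above the bench, 45 mm from the box's middle towards its -y end; axes as the box's. The well is round, 56 mm across, and 26 mm deep, with a round key, 32 mm across, centred in it
- round_key_top (a point): middle of the top face of the sunken key in the round well: 20 mm below the mouth when up, travel 6 mm straight down
- round_key (a joint): how far that key is pressed, m: 0 up, 0.006 right down against its stop; its spring takes 2 N to start and 5 N right down, and lifts it again when let go
- round_tab (a point): middle of the top of the push ridge on the shutter of the round well; the ridge is an upright black bar 50 mm in x, 12 mm in y, standing 13 mm above the shutter's upper face (its top is 76 mm above the bench), at the shutter's middle; moves with the shutter; axes as for the box
- round_shutter (a joint): how far that shutter is open, m: 0 shut (ridge over the well's centre), 0.075 fully open (stop; ridge 75 mm along +y from the well's centre); slides with about 1.5 N of friction and stays where it is left
- square_box: grey switch box with the square well, screwed down, 110 mm in x, 190 mm in y, 60 mm high (rails 5 mm more); origin: centre of its underside, z up. A steel shutter (83 mm in x, 70 mm in y, 3 mm thick) slides along y on the top face between two rails 84 mm apart; it covers the well when shut and starts partly open. Leave it alone.
- square_well (a point): centre of the mouth of the square well, in the box's top face 60 mm above the bench, 45 mm from the box's middle towards its -y end; axes as the box's. The well is square, 56 x 56 mm, and 26 mm deep, with a square key, 32 x 32 mm, centred in it
- square_key_top (a point): middle of the top face of the sunken key in the square well: 20 mm below the mouth when up, travel 6 mm straight down
- square_key (a joint): how far that key is pressed, m: 0 up, 0.006 right down against its stop; its spring takes 2 N to start and 5 N right down, and lifts it again when let go
- square_tab (a point): middle of the top of the push ridge on the shutter of the square well; the ridge is an upright black bar 50 mm in x, 12 mm in y, standing 13 mm above the shutter's upper face (its top is 76 mm above the bench), at the shutter's middle; moves with the shutter; axes as for the box
- square_shutter (a joint): how far that shutter is open, m: 0 shut (ridge over the well's centre), 0.075 fully open (stop; ridge 75 mm along +y from the well's centre); slides with about 1.5 N of friction and stays where it is left
- offcut_0_mid (a point): pale wooden offcut, 45 x 130 x 30 mm, lying loose between the two boxes; the point is half-way up at its middle. Bystander, to be left alone
- sanding_block_mid (a point): brown sanding block, 64 x 112 x 36 mm, lying loose near the bench's front edge, left; the point is half-way up at its middle. Bystander, to be left alone
- bit_box_mid (a point): small white carton, 45 x 125 x 42 mm, lying loose near the bench's front edge, right; the point is half-way up at its middle. Bystander, to be left alone
- round_tin_mid (a point): round rusty tin with screws in it, 90 mm wide, 29 mm high, loose at the back, right; the point is half-way up at its middle. Bystander, to be left alone
- try_square_mid (a point): try square with wooden stock and steel blade, 184 x 115 x 17 mm, lying loose at the back, middle; the point is half-way up at its middle. Bystander, to be left alone

How it is judged:
By the outcome, as a careful person would: the job done as asked, in the order asked, and still so for the second after the job is handed in, with the robot touching nothing.
It also fails if it takes over 50 s, if anything falls off the work surface, if the arm or the gripper's body presses on something with over 40 N, if the wrist force passes 120 N, or if a joint passes its speed limit or range.

ROBOT

A 6-joint arm with a two-finger parallel gripper is mounted at the origin on a cart in front of the work surface, level with it; the furniture and walls round the work are solid. World frame = base frame: x ahead of the robot, y to its left, z up, the work surface at z = 0. Lengths are in mm, angles in rad, forces in N, time in s.
With the tool pointing down it reaches from about 350 to 875 mm from the base axis. Payload 4.2 kg.
Tool frame: the origin (TCP) lies at the very end of the fingers, on their centre line; the grasp point (between the pads) lies 19 mm behind it (arm.grasp_offset is the distance from the TCP to the grasp point, in mm); z points along the fingers, y is the direction in which the jaws open and shut (so a half turn about z gives the same grasp; the last joint's range is limited). The gripper opens to 85 mm and grips with 20 to 120 N. Pads are 22 mm wide; open, the fingers measure 114 mm over their backs; the gripper's body (76 mm by 85 mm) begins 54 mm behind the grasp point. The pads swing forward as they close: fully open they stand 13 mm farther back than shut.
Start: joints at [1.36, 0.385, 0.008, 0, -1.194, -0.259], TCP at [282.909, 557.281, 201.512] pointing down, gripper open.
Joint ranges: [-3.14, 3.14], [-1.21, 2.06], [-1.07, 1.41], [-3.16, 2.05], [-2.99, -0.16], [-3.1, 3.1]. Speed limits (rad/s): [2.79, 2.79, 3.14, 3.14, 3.14, 3.14].

INTERFACE

Orientations are given as a unit quaternion [x, y, z, w].
In Python, from bench import arm gives the robot as it stands.
- The arm moves only by the tool arm_command, never from a script. Its argument "commands" is one flat list of numbers, 4 for each row, row after row: the shift along the tool's x, y, z in m, then the turn about the tool's z in degrees. In form: [tx, ty, tz, roll, tx, ty, tz, roll, ...]. A call has exactly 5 rows; each row shifts and turns the pose as measured when the row begins, along the tool's axes as they then stand; what a row does not reach is not made up. A row lasts 1/10 s, in which the tool goes at most 50 mm and 8.59 degrees, less where a joint would pass 70% of its speed; a pose out of reach is approached as far as the arm can. A call with a gripper value outside its range is refused whole. "jaw" is the opening, from 0 (shut) to 1 (fully open), set as the call begins (left out, the last holds). The fingers move at their own pace and stop on an object; the grip force is fixed at half the most. Time passes only in rows, so rows that do not move let the fingers close, or fill a call up. It gives the time, the measured TCP pose, the force and the opening at its end, in the units of the state.
- arm.read_state(): the state, without advancing time (a new reading comes with each control period).
- arm.get_image(name): name is "side" or "top" or "wrist"; returns the picture (400x640x3 uint8, red, green, blue); there is no depth.
- arm.camera_info(name): a dict with "camera_matrix" (3x3 intrinsics, pixels), "world_from_camera" (4x4, takes a point from camera to world coordinates). Camera axes: x right, y down, z forward; pixel columns grow to the right and rows downward; lengths in mm; the calibration is good to about 2 mm. A picture is of the moment at which its call begins: read the wrist's pose just before it. camera_info takes no time and is no camera call; for the wrist camera it gives the pose at the moment of the call.
- arm.job_done(): hands the job in, once; it reports no verdict.
Trained networks look in the newest picture that a camera, given by its name, has taken for a name from the list of things; names that differ only in an ending like _2 or _b are one class to them, and where a whole thing is asked for, a point or a joint stands for the part that bears it (a point fixed in the world has none). Each returns a list of dicts, best first, with "confidence" (0 to 1); they miss things now and then, are a little off and sometimes report something else, mostly with a low value. They report only what shows in the picture. A call takes as long as a camera call.
- arm.regions_of(camera, target): "mask" (400x640 bool, what is visible of it).
- arm.place_of(camera, target): "centre" ([x, y, z] in mm, in the coordinates of the camera as it stood for that picture, good to about 4 mm: a listed point, or the origin of a listed thing).
The state is a dict: "clock": time; "joints": joint angles; "joint_vel": joint speeds; "joint_efforts": joint torques, N m; "position": TCP position; "ee_rot": TCP orientation; "contact_force": force on the tool from outside, world axes, zero at the start; "wrist_torque": the same for the moment, N m; "gripper_width": finger opening in mm.
Only numpy, scipy, OpenCV 4.12 (cv2) and the standard library are available. Lean on these libraries where they do the work, as an engineer would, in place of code of your own. Each camera call takes 0.05 s, during which the arm holds its last target.

## Working session

There is one attempt and no reset: what is moved stays moved. The work goes in short steps, Python scripts to look and compute and a tool call to move; the robot and the scene stay as the last step left them, time stands still between calls to the robot, and variables do not carry over. Pictures are saved under pics/ and viewed, and the job is handed in when it is done.

Besides the shell and the picture viewer there is one more tool, called after ">>>" as a command line: name --argument value ..., lists and objects as JSON in quotes. arm_command: Moves the arm, as the interface text tells. Its arguments: {"type":"object","properties":{"commands":{"type":"array"},"jaw":{"type":"number"}},"required":["commands"]}

```bash
mkdir -p pics
cat > h.py <<'E'
import numpy as np, cv2
from bench import arm
def P(name,c): 
    M=np.array(arm.camera_info(name)["world_from_camera"]); return (M@np.r_[c,1])[:3]
def save(name,fn):
    im=arm.get_image(name); cv2.imwrite(fn,cv2.cvtColor(im,cv2.COLOR_RGB2BGR)); return im
def proj(name,p):
    i=arm.camera_info(name);M=np.linalg.inv(np.array(i["world_from_camera"]));q=(M@np.r_[p,1])[:3];u=np.array(i["camera_matrix"])@q;return u[:2]/u[2]
E
python3 - <<'E'
from h import *
s=arm.read_state();print({k:np.round(v,3) for k,v in s.items()})
for n in("top","side"): save(n,f"pics/{n}0.png")
for n in("top","side"):
  for t in("round_box","round_well","round_tab","square_well","square_tab"):
    for r in arm.place_of(n,t)[:2]: print(n,t,round(r["confidence"],2),P(n,r["centre"]).round(1))
print(arm.read_state()["clock"])
E
```

```text
{'clock': np.float64(0.0), 'joints': array([ 1.360e+00,  3.860e-01,  7.000e-03, -1.000e-03, -1.194e+00,
       -2.590e-01]), 'joint_vel': array([-0.   ,  0.001, -0.001,  0.001,  0.   , -0.001]), 'joint_efforts': array([ 0.0000e+00, -3.9229e+01,  1.8841e+01,  4.1860e+00, -5.0000e-03,
        0.0000e+00]), 'position': array([282.618, 556.699, 200.391]), 'ee_rot': array([ 0.973, -0.233, -0.   ,  0.001]), 'contact_force': array([-0.945, -0.266, -0.289]), 'wrist_torque': array([ 0.024, -0.013, -0.007]), 'gripper_width': np.float64(85.079)}
top round_box 0.92 [ 473.9 -221.3   -3.4]
top round_well 0.96 [ 471.1 -271.7   62.1]
top round_tab 0.67 [ 473.6 -236.    81.4]
top round_tab 0.44 [ 5.062e+02 -3.000e-01  2.070e+01]
top square_well 0.78 [506.3 167.5  59. ]
top square_tab 0.66 [500.4 208.6  73.2]
side round_box 0.85 [ 470.4 -224.3   -2.5]
side round_well 0.63 [ 466.1 -269.3   61. ]
side round_well 0.26 [501.7 172.7  60.5]
side round_tab 0.82 [ 466.7 -235.8   77.7]
side square_well 0.86 [504.  167.7  59. ]
side square_tab 0.76 [505.5 208.9  74.9]
0.6
```

```bash
ls pics
```

```text
side0.png
top0.png
```

View pics/top0.png

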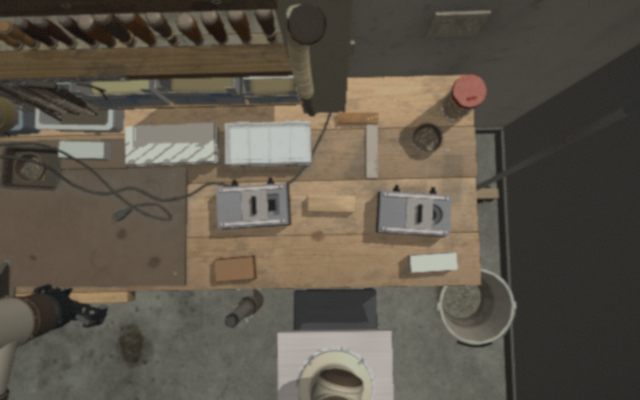

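View pics/side0.png

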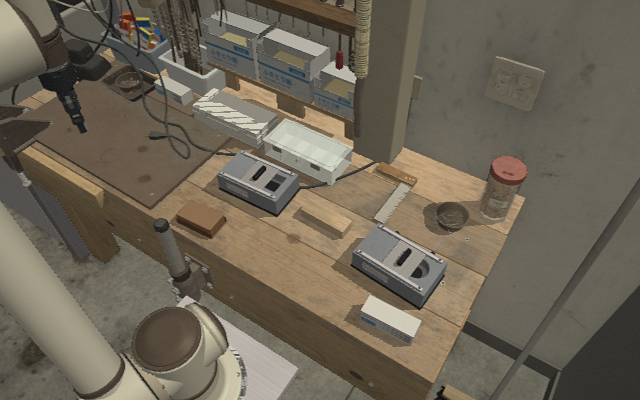

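The top view shows the round box near (414,213) and its ridge near (420,214). The square box is near (253,205). The networks agree with this. I'll move over the round box, staying high.

>>> arm_command --commands '[0.032,0.038,-0.01,0,0.032,0.038,-0.01,0,0.032,0.038,-0.01,0,0.032,0.038,-0.01,0,0.032,0.038,-0.01,0]' --jaw 0

```text
clock: 1.1
position: [338.3, 318.4, 248.0]
ee_rot: [0.973, -0.229, 0.0, 0.003]
contact_force: [0.5, -0.9, -0.3]
gripper_width: 12.4
```

```bash
cat >> h.py <<'E'
def yaw(s=None):
    s=s or arm.read_state(); from scipy.spatial.transform import Rotation as R
    return R.from_quat(s["ee_rot"]).as_matrix()
def to(p):
    s=arm.read_state(); m=yaw(s); d=np.array(p,float)-s["position"]; print("pos",s["position"].round(1),"yaw",np.degrees(np.arctan2(m[1,0],m[0,0])).round(2),"tz",m[:,2].round(3),"F",np.round(s["contact_force"],1),"t",s["clock"],"w",s["gripper_width"],"tool shift",(m.T@d).round(1))
E
python3 - <<'E'
from h import *
from scipy.optimize import minimize
to([470,-260,230])
arm.get_image("top"); r=arm.regions_of("top","round_box")[0]["mask"].astype(np.uint8)
i=arm.camera_info("top");K=np.array(i["camera_matrix"]);M=np.array(i["world_from_camera"])
v,u=np.nonzero(r);d=(M[:3,:3]@np.linalg.inv(K)@np.c_[u,v,np.ones(len(u))].T).T;o=M[:3,3]
w=o+d*((60-o[2])/d[:,2])[:,None]
print(cv2.minAreaRect(w[:,:2].astype(np.float32)),o)
c=np.cov(w[:,:2].T);e,V=np.linalg.eigh(c);print(V[:,1],w.mean(0))
for n in ["offcut_0_mid","bit_box_mid"]:
  print(P("top",arm.place_of("top",n)[0]["centre"]).round(1))
E
```

```text
pos [338.3 318.4 248. ] yaw -26.49 tz [-0.001 -0.005 -1.   ] F [ 0.5 -0.9 -0.3] t 1.1 w 12.449715785898903 tool shift [375.8 458.8  21. ]
((477.18475341796875, -222.44436645507812), (200.30899047851562, 131.28855895996094), 85.70001983642578) [ 433.03915168  -11.51427584 1273.34878023]
[0.11238771 0.99366443] [ 471.93549972 -222.52264121   60.        ]
[507.6   2.3  19. ]
[ 340.7 -262.    18.6]
```

>>> arm_command --commands '[0.031,0.038,0,0,0.031,0.038,0,0,0.031,0.038,0,0,0.031,0.038,0,0,0.031,0.038,0,0]'

```text
clock: 1.8
position: [395.2, 83.9, 247.3]
ee_rot: [0.975, -0.221, 0.0, 0.002]
contact_force: [0.4, 0.5, -0.3]
gripper_width: -0.1
```

>>> arm_command --commands '[0.031,0.038,0,0,0.031,0.038,0,0,0.031,0.038,0,0,0.031,0.038,0,0,0.031,0.038,0,0]'

```text
clock: 2.3
position: [458.7, -158.4, 246.9]
ee_rot: [0.976, -0.216, 0.0, 0.002]
contact_force: [1.6, 1.4, 0.0]
gripper_width: -0.1
```

>>> arm_command --commands '[0,0,0,-4.3,0,0,0,-4.3,0,0,0,-4.3,0,0,0,-4.3,0,0,0,-4.3]'

```text
clock: 2.8
position: [464.3, -162.0, 241.2]
ee_rot: [1.0, -0.027, -0.005, 0.002]
contact_force: [-0.2, -0.1, -0.2]
gripper_width: -0.1
```

Run:
```python
from h import *
to([470,-260,230])
save("wrist","pics/w1.png")
for t in("round_box","round_well","round_tab"):
    for r in arm.place_of("wrist",t)[:2]: print(t,round(r["confidence"],2),P("wrist",r["centre"]).round(1))
```

```text
pos [ 464.3 -162.   241.2] yaw -3.08 tz [-0.009 -0.004 -1.   ] F [-0.2 -0.1 -0.2] t 2.8 w -0.09738293637089292 tool shift [11.  97.5 11.5]
round_box 0.96 [ 470.4 -227.2    2.4]
round_box 0.59 [ 344.4 -270.    16.6]
round_well 0.57 [ 468.8 -270.5   60.2]
round_tab 0.88 [ 472.  -233.6   75.8]
```

View pics/w1.png

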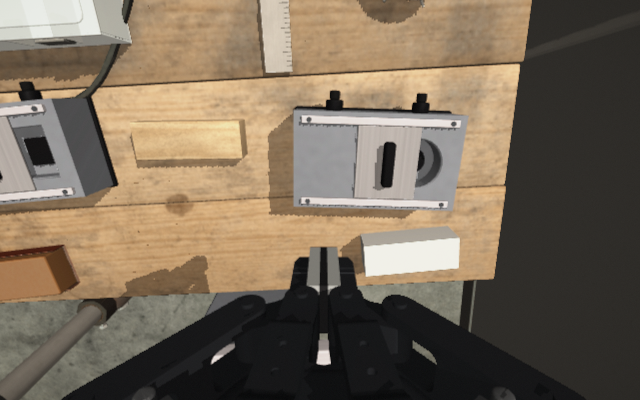

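Run:
```python
from h import *
im=cv2.imread("pics/w1.png")[90:220,280:480]; cv2.imwrite("pics/w1z.png",cv2.resize(im,None,fx=4,fy=4,interpolation=cv2.INTER_CUBIC))
i=arm.camera_info("wrist");K=np.array(i["camera_matrix"]);M=np.array(i["world_from_camera"]);o=M[:3,3]
np.savez("w1.npz",K=K,M=M);print(o.round(1))
```

```text
[ 543.4 -165.1  412.4]
```

View pics/w1z.png

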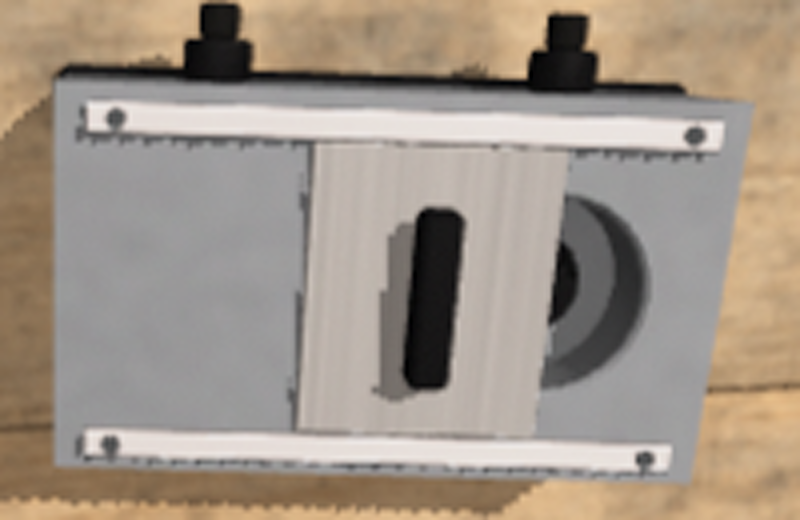

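The zoomed view shows the top-face corners at about (57,78), (752,102), (690,484) and (57,465). The ridge runs from (440,210) to (428,388), and the well's right edge is at x≈648.

Run:
```python
from h import *
f=np.load("w1.npz");K=f["K"];M=f["M"];o=M[:3,3]
def W(u,v,z):
    d=M[:3,:3]@np.linalg.inv(K)@[u/4+280,v/4+90,1]; return o+d*(z-o[2])/d[2]
c=[W(*p,60) for p in [(57,78),(752,102),(690,484),(57,465)]]
for p in c: print(p.round(1))
print("mean",np.mean(c,0).round(1),[np.linalg.norm(c[k]-c[k-1]).round(1) for k in range(4)])
y=(c[0]-c[1])+(c[3]-c[2]);print("yaw",np.degrees(np.arctan2(-y[0],y[1])))
a,b=W(115,117,65),W(695,134,65);y=a-b;print("rail yaw",np.degrees(np.arctan2(-y[0],y[1])))
a,b=W(110,443,65),W(645,458,65);y=a-b;print("rail yaw",np.degrees(np.arctan2(-y[0],y[1])))
print("ridge",W(440,210,76).round(1),W(428,388,76).round(1)); print("well -y edge",W(648,285,60).round(1))
```

```text
[ 533.6 -134.6   60. ]
[ 516.4 -322.    60. ]
[ 406.7 -313.    60. ]
[ 423.9 -125.    60. ]
mean [ 470.2 -223.7   60. ] [np.float64(110.1), np.float64(188.2), np.float64(110.1), np.float64(188.8)]
yaw -5.23087058223502
rail yaw -4.971832233178815
rail yaw -5.087829960988691
ridge [ 494.6 -234.5   76. ] [ 445.7 -231.6   76. ]
well -y edge [ 467.7 -296.9   60. ]
```

>>> arm_command --commands '[0,0.03,0,2.1,-0.001,0.03,0.02,0,-0.001,0.03,0.04,0,-0.001,0.02,0.04,0,0,0,0.02,0]'

```text
clock: 3.5
position: [457.3, -274.7, 122.8]
ee_rot: [0.999, -0.048, 0.002, 0.004]
contact_force: [-1.1, -0.3, 0.2]
gripper_width: 0.1
```

Run:
```python
from h import *
to([466,-271,68])
```

```text
pos [ 457.3 -274.7  122.8] yaw -5.53 tz [ 0.005 -0.007 -1.   ] F [-1.1 -0.3  0.2] t 3.5 w 0.05522271370777649 tool shift [ 8.  -4.9 54.9]
```

>>> arm_command --commands '[0.004,-0.002,0.02,0,0.004,0,0.02,0,0,0,0.01,0,0,0,0.003,0,0,0,0,0]'

```text
clock: 4.0
position: [464.8, -273.6, 63.9]
ee_rot: [0.999, -0.051, -0.001, 0.003]
contact_force: [-0.3, 0.3, -0.8]
gripper_width: -0.1
```

Run:
```python
from h import *
to([466,-271,68])
save("wrist","pics/w2.png")
```

```text
pos [ 464.8 -273.6   63.9] yaw -5.86 tz [-0.003 -0.006 -1.   ] F [-0.3  0.3 -0.8] t 4.0 w -0.11840945848848276 tool shift [ 0.9 -2.7 -4.1]
```

View pics/w2.png

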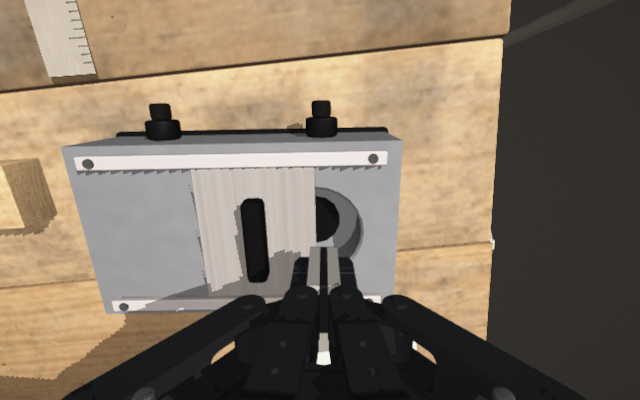

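Run:
```python
from h import *
s=arm.read_state(); print(proj("wrist",s["position"]), proj("wrist",[466.2,-268.8,60]),proj("wrist",[466.2,-268.8,40]))
im=cv2.imread("pics/w2.png")[120:320,170:420]; cv2.imwrite("pics/w2z.png",cv2.resize(im,None,fx=3,fy=3,interpolation=cv2.INTER_CUBIC))
```

```text
[324.96134581 238.82324141] [316.68217974 234.93001054] [317.11214873 222.7743618 ]
```

View pics/w2z.png

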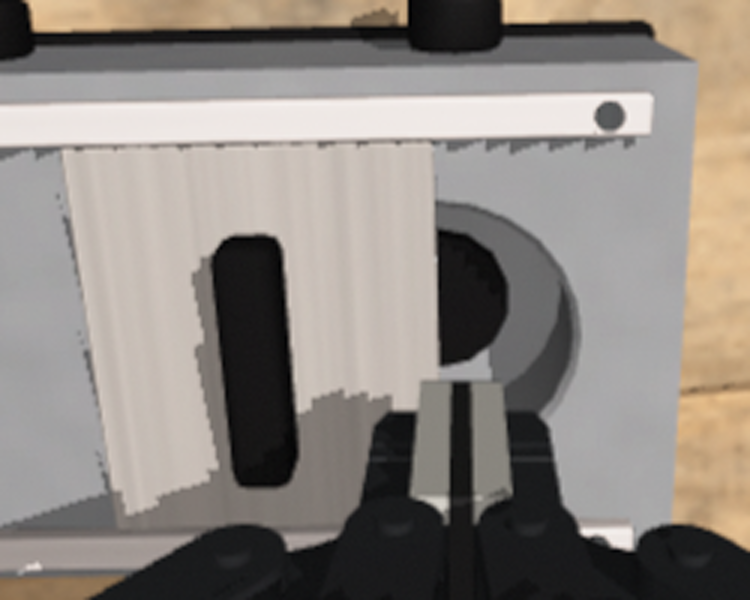

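Run:
```python
from h import *
s=arm.read_state(); p=s["position"]; i=arm.camera_info("wrist");print(np.array(i["camera_matrix"]).round(1)); M=np.array(i["world_from_camera"]);print(M.round(3))
im=save("side","pics/s2.png")
q=proj("side",p);print(q)
for dx in(-11,0,11):
  for dz in(0,15,35): print(dx,dz,proj("wrist",p+[dx,0,dz]).round(0),proj("side",p+[dx,0,dz]).round(0))
u,v=map(int,q);c=im[v-80:v+60,u-100:u+100,::-1];c=cv2.resize(c,None,fx=4,fy=4,interpolation=cv2.INTER_CUBIC);cv2.drawMarker(c,(int((q[0]-u+100)*4),int((q[1]-v+80)*4)),(0,0,255),0,12,1);cv2.imwrite("pics/s2z.png",c);print(u-100,v-80)
```

```text
[[314.3   0.  323.2]
 [  0.  314.3 202. ]
 [  0.    0.    1. ]]
[[-1.02000e-01 -9.47000e-01 -3.06000e-01  5.43103e+02]
 [-9.95000e-01  9.80000e-02  2.60000e-02 -2.79686e+02]
 [ 5.00000e-03  3.07000e-01 -9.52000e-01  2.35739e+02]
 [ 0.00000e+00  0.00000e+00  0.00000e+00  1.00000e+00]]
[417.8514286  267.01513039]
-11 0 [327. 255.] [416. 271.]
-11 15 [327. 268.] [417. 267.]
-11 35 [328. 288.] [418. 262.]
0 0 [325. 239.] [418. 267.]
0 15 [325. 250.] [419. 263.]
0 35 [326. 269.] [420. 258.]
11 0 [323. 222.] [420. 264.]
11 15 [323. 232.] [421. 260.]
11 35 [323. 248.] [422. 255.]
317 187
```

View pics/s2z.png

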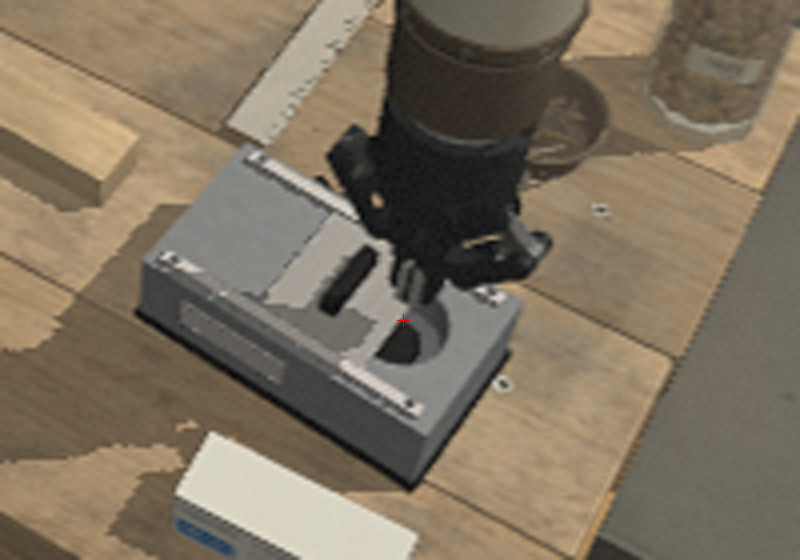

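>>> arm_command --commands '[0.001,-0.01,-0.004,0,0.001,-0.01,0,0,0,-0.01,0,0,0,-0.008,0,0,0,0,0,0]'

```text
clock: 4.6
position: [473.6, -232.7, 72.4]
ee_rot: [0.999, -0.051, 0.003, 0.004]
contact_force: [-0.4, 0.0, -0.3]
gripper_width: -0.1
```

Run:
```python
from h import *
to([472,-200,67])
im=save("wrist","pics/w3.png")[120:320,170:420,::-1]; cv2.imwrite("pics/w3z.png",cv2.resize(im,None,fx=3,fy=3,interpolation=cv2.INTER_CUBIC))
```

```text
pos [ 473.6 -232.7   72.4] yaw -5.81 tz [ 0.006 -0.008 -1.   ] F [-0.4  0.  -0.3] t 4.6 w -0.10501576159249902 tool shift [ -4.9 -32.4   5.2]
```

View pics/w3z.png

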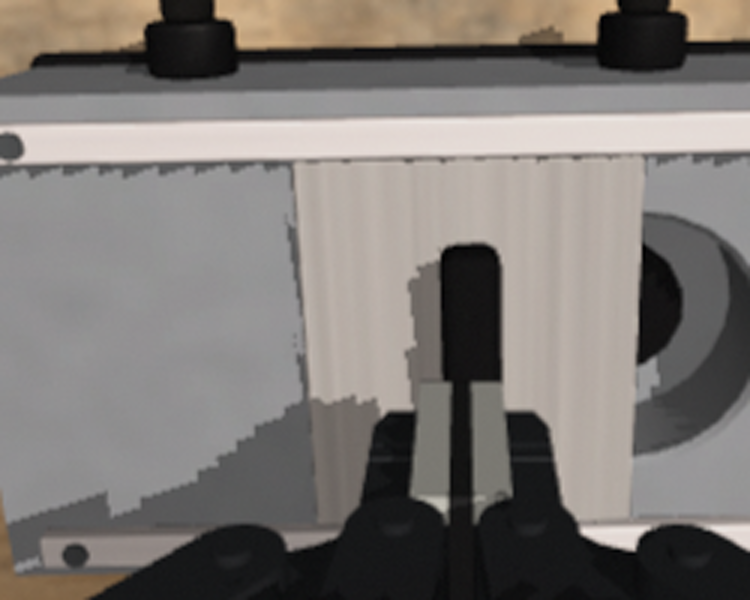

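Run:
```python
from h import *
M=np.array([[-.102,-.947,-.306,543.1],[-.995,.098,.026,-279.69],[.005,.307,-.952,235.74]]);K=np.array([[314.3,0,323.2],[0,314.3,202],[0,0,1]])
d=M[:,:3]@np.linalg.inv(K)@[323.7,246.7,1]
for z in (64,75,80,85,90,95,100,105): 
  p=M[:,3]+d*(z-M[2,3])/d[2]; print(z,p.round(1),proj("side",p).round(1))
# widths
for z in(64,80,95):
  a=[ (lambda d:M[:,3]+d*(z-M[2,3])/d[2])(M[:,:3]@np.linalg.inv(K)@[u,246.7,1]) for u in(310.5,338)]
  print(z,np.linalg.norm(a[0]-a[1]))
im=save("side","pics/s3.png"); c=im[190:300,350:500,::-1];cv2.imwrite("pics/s3z.png",cv2.resize(c,None,fx=5,fy=5,interpolation=cv2.INTER_CUBIC))
p=arm.read_state()["position"];print(proj("side",p))
```

```text
64 [ 459.7 -272.4   64. ] [416.3 268.5]
75 [ 465.1 -272.9   75. ] [418.2 264.3]
80 [ 467.5 -273.1   80. ] [419.1 262.3]
85 [ 469.9 -273.3   85. ] [420.  260.4]
90 [ 472.4 -273.5   90. ] [420.9 258.4]
95 [ 474.8 -273.7   95. ] [421.7 256.4]
100 [ 477.2 -274.   100. ] [422.6 254.4]
105 [ 479.6 -274.2  105. ] [423.5 252.4]
64 16.54760183180815
80 15.00595964414698
95 13.56067009321459
[404.03262196 254.36146521]
```

View pics/s3z.png

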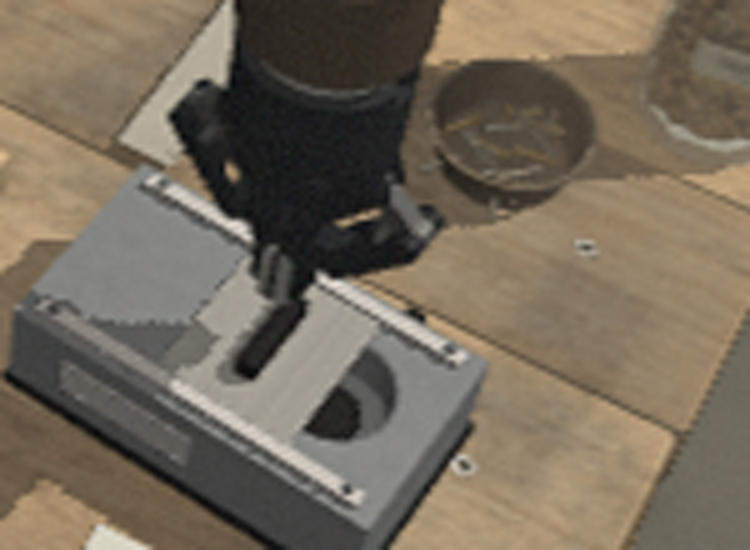

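The tip looks 15–30 mm higher than the reported TCP: it is over the ridge at z=72 with no contact. I'll probe the ridge top gently to find the real tip height.

>>> arm_command --commands '[0,0,0.002,0,0,0,0.002,0,0,0,0.002,0,0,0,0.002,0,0,0,0.002,0]'

```text
clock: 5.2
position: [473.3, -234.5, 61.1]
ee_rot: [0.999, -0.052, 0.003, 0.004]
contact_force: [-0.4, -0.2, -0.3]
gripper_width: 0.3
```

>>> arm_command --commands '[0,0,0.002,0,0,0,0.002,0,0,0,0.002,0,0,0,0.002,0,0,0,0.001,0]'

```text
clock: 5.7
position: [473.1, -234.7, 50.8]
ee_rot: [0.999, -0.052, 0.002, 0.004]
contact_force: [-0.4, -0.4, -0.1]
gripper_width: 0.0
```

>>> arm_command --commands '[0,0,0.001,0,0,0,0.001,0,0,0,0.001,0,0,0,0.001,0,0,0,0.001,0]'

```text
clock: 6.2
position: [473.3, -234.8, 46.2]
ee_rot: [0.999, -0.052, 0.003, 0.004]
contact_force: [-2.9, 3.1, 9.1]
gripper_width: -0.2
```

Run:
```python
from h import *
to([472,-200,67]); print(arm.read_state()["joints"].round(4))
im=save("side","pics/s4.png"); c=im[190:300,350:500,::-1];cv2.imwrite("pics/s4z.png",cv2.resize(c,None,fx=5,fy=5,interpolation=cv2.INTER_CUBIC))
im=save("wrist","pics/w4.png")
```

```text
pos [ 473.3 -234.8   46.2] yaw -5.93 tz [ 0.005 -0.008 -1.   ] F [-2.9  3.1  9.1] t 6.2 w -0.21603692670705296 tool shift [ -4.8 -34.4 -21.1]
[-0.1486  0.3893 -0.4387  0.0107 -0.7371  1.6081]
```

View pics/s4z.png

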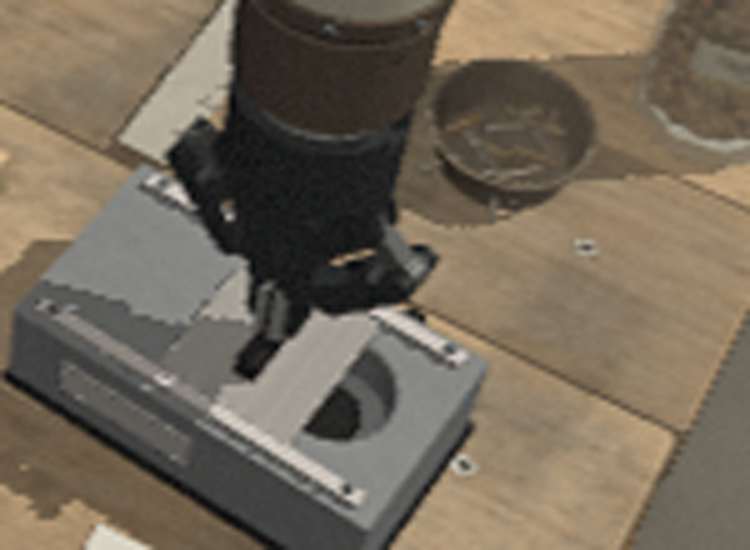

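View pics/w4.png

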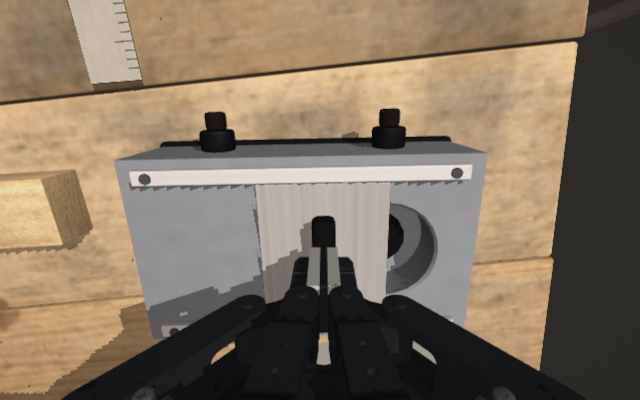

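The fingers met the ridge top (z=76) at a TCP reading of about 46.5, so the real tip sits about 29.5 mm above the reported TCP. The wrist and side pictures agree with that. From here I use tip z = reading + 29.5. Next I lift, back off over the well, go down and push the ridge.

>>> arm_command --commands '[0,0,-0.015,0,0,0,-0.01,0,-0.001,0.02,0,0,-0.001,0.016,0,0,-0.001,0.005,0,0]'

```text
clock: 6.8
position: [466.4, -275.4, 73.4]
ee_rot: [0.999, -0.051, 0.003, 0.004]
contact_force: [-0.5, -0.2, 0.3]
gripper_width: 0.3
```

Run:
```python
from h import *
to([465.8,-273,39])
```

```text
pos [ 466.4 -275.4   73.4] yaw -5.8 tz [ 0.006 -0.008 -1.   ] F [-0.5 -0.2  0.3] t 6.8 w 0.3148061248917709 tool shift [-1.1 -2.6 34.4]
```

>>> arm_command --commands '[0,0,0.015,0,0,0,0.01,0,0,0,0.005,0,0,0,0.001,0,0,0,0,0]'

```text
clock: 7.3
position: [466.7, -275.7, 41.4]
ee_rot: [0.999, -0.051, 0.004, 0.004]
contact_force: [0.9, 0.3, -0.1]
gripper_width: -0.2
```

>>> arm_command --commands '[0,-0.01,0.002,0,0,-0.01,0,0,0,-0.01,0,0,0,-0.01,0,0,0,-0.005,0,0]'

```text
clock: 7.8
position: [472.2, -227.5, 40.1]
ee_rot: [0.999, -0.051, 0.005, 0.005]
contact_force: [-0.8, -1.2, -0.8]
gripper_width: -0.2
```

Run:
```python
from h import *
to([472,-209,39])
save("wrist","pics/w5.png")
```

```text
pos [ 472.2 -227.5   40.1] yaw -5.81 tz [ 0.009 -0.009 -1.   ] F [-0.8 -1.2 -0.8] t 7.8 w -0.23929912047399374 tool shift [ -2.1 -18.4   0.9]
```

View pics/w5.png

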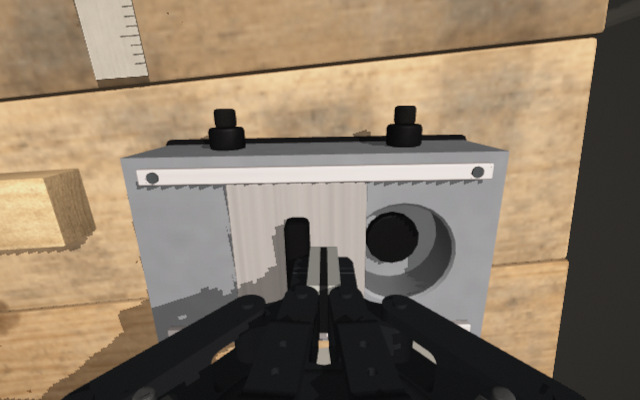

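The ridge (297,240) is now ahead of the fingers, and the shutter has opened well past its starting place, with its right edge at column 367. I'll continue to the stop.

>>> arm_command --commands '[-0.001,-0.006,0,0,-0.001,-0.005,0,0,0,-0.003,0,0,0,-0.003,0,0,0,-0.003,0,0]'

```text
clock: 8.35
position: [473.6, -206.4, 40.5]
ee_rot: [0.999, -0.05, 0.006, 0.005]
contact_force: [-0.2, -17.9, -6.2]
gripper_width: 0.3
```

>>> arm_command --commands '[0,-0.003,0,0,0,-0.003,0,0,0,-0.003,0,0,0,-0.003,0,0,0,-0.003,0,0]'

```text
clock: 8.85
position: [473.4, -207.1, 40.6]
ee_rot: [0.999, -0.048, 0.004, 0.016]
contact_force: [0.7, -17.2, -4.8]
gripper_width: -0.2
```

Run:
```python
from h import *
to([472,-209,39])
save("wrist","pics/w6.png")
print(P("wrist",arm.place_of("wrist","round_tab")[0]["centre"]))
```

```text
pos [ 473.4 -207.1   40.6] yaw -5.48 tz [ 0.006 -0.032 -0.999] F [  0.7 -17.2  -4.8] t 8.85 w -0.20416525758833184 tool shift [-1.2  2.   1.6]
[ 476.29009344 -199.26256134   73.14165921]
```

View pics/w6.png

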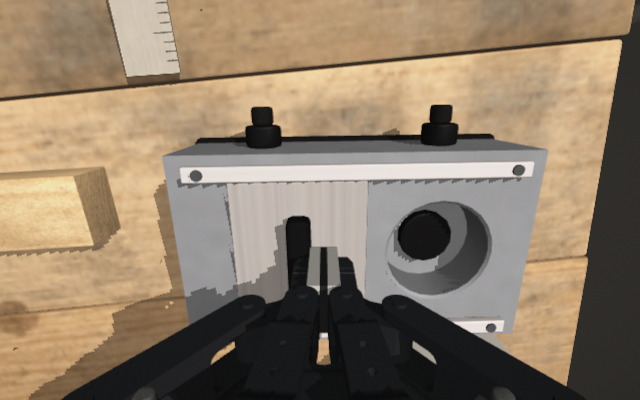

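The shutter is against its stop: the position holds at 17 N and the well is fully clear, centred near (440,248). I'll back off, lift and move over the well.

>>> arm_command --commands '[0,0.006,0,0,0,0.006,-0.01,0,0,0.015,-0.01,0,0,0.017,-0.003,0,-0.001,0.015,0,0]'

```text
clock: 9.45
position: [465.8, -266.0, 67.9]
ee_rot: [0.999, -0.048, 0.003, 0.015]
contact_force: [0.2, 0.9, -0.1]
gripper_width: 0.3
```

Run:
```python
from h import *
to([466.2,-268.8,15])
im=save("wrist","pics/w7.png")
print(P("wrist",arm.place_of("wrist","round_well")[0]["centre"]))
k=arm.place_of("wrist","round_key_top");print(k[0]["confidence"],P("wrist",k[0]["centre"]))
```

```text
pos [ 465.8 -266.    67.9] yaw -5.44 tz [ 0.004 -0.031 -1.   ] F [ 0.2  0.9 -0.1] t 9.45 w 0.33229157838722323 tool shift [ 0.3  1.2 53. ]
[ 466.95523178 -267.09595696   60.62531519]
0.85 [ 465.84499796 -268.15575851   38.37744474]
```

View pics/w7.png

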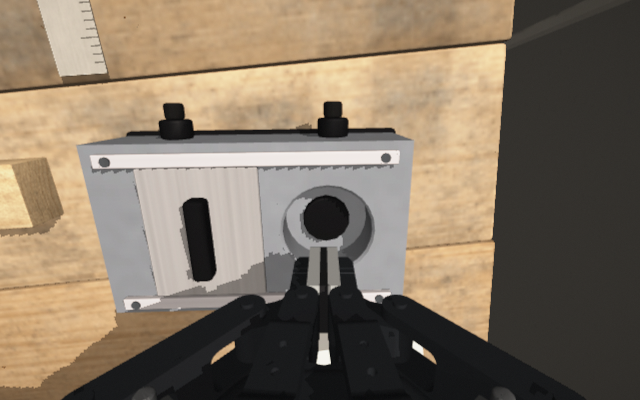

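>>> arm_command --commands '[0,0.001,0.015,0,0,0.001,0.012,0,0,0,0.01,0,0,0,0.006,0,0,0,0,0]'

```text
clock: 10.1
position: [465.9, -266.9, 23.0]
ee_rot: [0.999, -0.048, 0.003, 0.015]
contact_force: [0.6, -0.1, -0.0]
gripper_width: 0.0
```

Run:
```python
from h import *
to([466.2,-269.8,10.5])
```

```text
pos [ 465.9 -266.9   23. ] yaw -5.44 tz [ 0.004 -0.03  -1.   ] F [ 0.6 -0.1 -0. ] t 10.1 w 0.0024743887471600453 tool shift [ 0.5  2.4 12.6]
```

>>> arm_command --commands '[0,0.002,0.003,0,0,0,0.003,0,0,0,0.002,0,0,0,0.002,0,0,0,0.001,0]'

```text
clock: 10.6
position: [466.7, -269.4, 12.0]
ee_rot: [0.999, -0.047, 0.004, 0.015]
contact_force: [0.1, -0.5, 0.5]
gripper_width: -0.3
```

>>> arm_command --commands '[0,0,0.002,0,0,0,0.002,0,0,0,0.002,0,0,0,0.002,0,0,0,0.002,0]'

```text
clock: 11.1
position: [467.0, -269.7, 4.3]
ee_rot: [0.999, -0.047, 0.004, 0.015]
contact_force: [-6.4, 8.1, 25.8]
gripper_width: 0.1
```

The key is at its stop: the reading is 4.3 against the predicted 4.5, with 26 N. Holding.

>>> arm_command --commands '[0,0,0.0015,0,0,0,0.0015,0,0,0,0.0015,0,0,0,0.0015,0,0,0,0.0015,0]'

```text
clock: 11.6
position: [467.0, -269.7, 4.4]
ee_rot: [0.999, -0.045, 0.004, 0.016]
contact_force: [-3.3, 3.7, 13.0]
gripper_width: 0.4
```

>>> arm_command --commands '[0,0,0.0015,0,0,0,0.0015,0,0,0,0.0015,0,0,0,0.0015,0,0,0,0.0015,0]'

```text
clock: 12.1
position: [467.0, -269.8, 4.4]
ee_rot: [0.999, -0.044, 0.004, 0.018]
contact_force: [-3.2, 3.5, 13.0]
gripper_width: 0.2
```

>>> arm_command --commands '[0,0,0.0015,0,0,0,0.0015,0,0,0,0.0015,0,0,0,0.0015,0,0,0,0.0015,0]'

```text
clock: 12.6
position: [467.1, -269.9, 4.4]
ee_rot: [0.999, -0.042, 0.005, 0.019]
contact_force: [-3.3, 3.4, 13.6]
gripper_width: 0.2
```

>>> arm_command --commands '[0,0,0.0015,0,0,0,0.0015,0,0,0,0.0015,0,0,0,0.0015,0,0,0,0.0015,0]'

```text
clock: 13.1
position: [467.1, -269.9, 4.4]
ee_rot: [0.999, -0.041, 0.005, 0.02]
contact_force: [-3.9, 4.4, 12.9]
gripper_width: -0.1
```

>>> arm_command --commands '[0,0,0.0015,0,0,0,0.0015,0,0,0,0.0015,0,0,0,0.0015,0,0,0,0.0015,0]'

```text
clock: 13.6
position: [467.2, -270.0, 4.5]
ee_rot: [0.999, -0.04, 0.006, 0.021]
contact_force: [-3.1, 4.1, 12.2]
gripper_width: 0.0
```

Run:
```python
from h import *
to([466.2,-269.8,60])
save("side","pics/s8.png")
```

```text
pos [ 467.2 -270.     4.5] yaw -4.54 tz [ 0.01  -0.042 -0.999] F [-3.1  4.1 12.2] t 13.6 w 0.01822329237974012 tool shift [ -0.2   2.2 -55.5]
```

>>> arm_command --commands '[0,0,-0.005,0,0,0,-0.015,0,0,0,-0.015,0,0,0,-0.015,0,0,0,-0.015,0]'

```text
clock: 14.15
position: [465.4, -267.1, 69.2]
ee_rot: [0.999, -0.04, 0.004, 0.021]
contact_force: [0.3, -0.2, -0.1]
gripper_width: -0.1
```

Run:
```python
from h import *
to([475.4,-170.4,73])
save("wrist","pics/w9.png")
```

```text
pos [ 465.4 -267.1   69.2] yaw -4.55 tz [ 0.007 -0.041 -0.999] F [ 0.3 -0.2 -0.1] t 14.15 w -0.14325609224159291 tool shift [  2.3 -97.   -7.7]
```

View pics/w9.png

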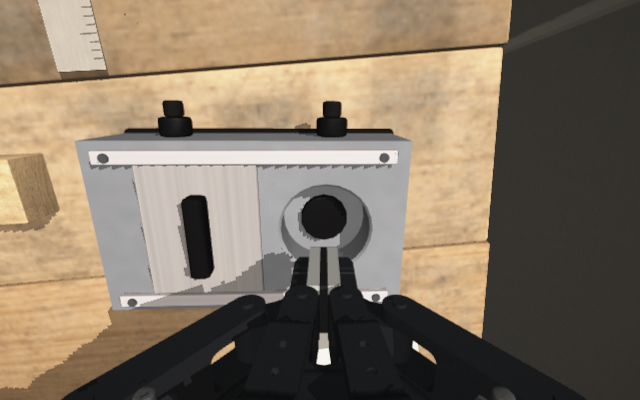

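The key (324,217) is up again, looking as it did before the press, and the shutter is still fully open. I'll cross over the ridge to its +y side.

>>> arm_command --commands '[0.001,-0.022,-0.002,0,0.001,-0.022,-0.002,0,0,-0.022,-0.002,0,0,-0.02,0,0,0,-0.008,0,0]'

```text
clock: 14.7
position: [477.7, -172.4, 72.6]
ee_rot: [0.999, -0.042, 0.008, 0.021]
contact_force: [0.2, -0.3, 0.2]
gripper_width: -0.2
```

Run:
```python
from h import *
to([475.4,-170.4,39])
```

```text
pos [ 477.7 -172.4   72.6] yaw -4.75 tz [ 0.015 -0.043 -0.999] F [ 0.2 -0.3  0.2] t 14.7 w -0.24313030787114095 tool shift [-3.1 -3.2 33.4]
```

>>> arm_command --commands '[-0.002,-0.003,0.01,0,-0.001,-0.001,0.01,0,0,0,0.007,0,0,0,0.002,0,0,0,0,0]'

```text
clock: 15.2
position: [473.9, -170.3, 38.7]
ee_rot: [0.999, -0.042, 0.007, 0.021]
contact_force: [0.6, 1.0, -0.1]
gripper_width: -0.5
```

Run:
```python
from h import *
to([466.2,-254.5,39])
save("wrist","pics/w10.png")
```

```text
pos [ 473.9 -170.3   38.7] yaw -4.8 tz [ 0.011 -0.043 -0.999] F [ 0.6  1.  -0.1] t 15.2 w -0.46825191670853294 tool shift [-0.7 84.5  3.2]
```

View pics/w10.png

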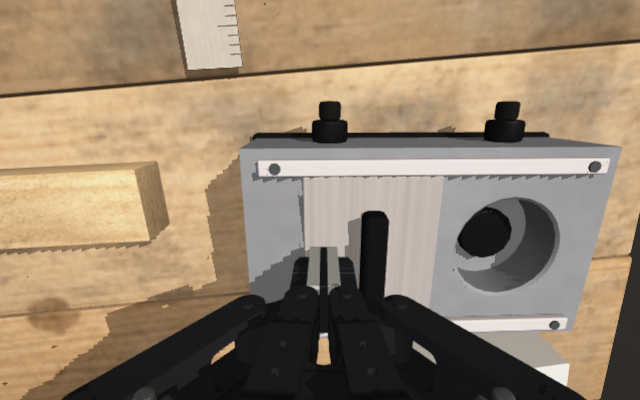

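The fingers (323,270) stand on the +y side of the ridge (373,255). Now I push it shut.

>>> arm_command --commands '[0,0.01,0,0,0,0.01,0,0,0,0.01,0,0,0,0.01,0,0,0,0.008,0,0]'

```text
clock: 15.75
position: [470.0, -221.5, 41.3]
ee_rot: [0.999, -0.042, 0.007, 0.021]
contact_force: [-0.0, 2.7, -1.0]
gripper_width: 0.0
```

Run:
```python
from h import *
to([466.2,-254.5,39])
```

```text
pos [ 470.  -221.5   41.3] yaw -4.85 tz [ 0.013 -0.042 -0.999] F [-0.   2.7 -1. ] t 15.75 w 0.03708296818509697 tool shift [-1.1 33.1  3.6]
```

>>> arm_command --commands '[0,0.009,0.002,0,0,0.008,0.001,0,0,0.005,0,0,0,0.003,0,0,0,0.003,0,0]'

```text
clock: 16.25
position: [467.7, -253.4, 39.7]
ee_rot: [0.999, -0.043, 0.008, 0.021]
contact_force: [0.7, 1.6, -0.4]
gripper_width: 0.1
```

>>> arm_command --commands '[0,0.003,0,0,0,0.003,0,0,0,0.003,0,0,0,0.003,0,0,0,0.003,0,0]'

```text
clock: 16.75
position: [467.4, -257.8, 39.7]
ee_rot: [0.999, -0.044, 0.009, 0.014]
contact_force: [0.3, 16.8, 4.0]
gripper_width: -0.5
```

Run:
```python
from h import *
to([466.2,-254.5,39])
save("wrist","pics/w11.png")
```

```text
pos [ 467.4 -257.8   39.7] yaw -5.05 tz [ 0.016 -0.028 -0.999] F [ 0.3 16.8  4. ] t 16.75 w -0.5382336837547377 tool shift [-1.5 -3.2  0.6]
```

View pics/w11.png

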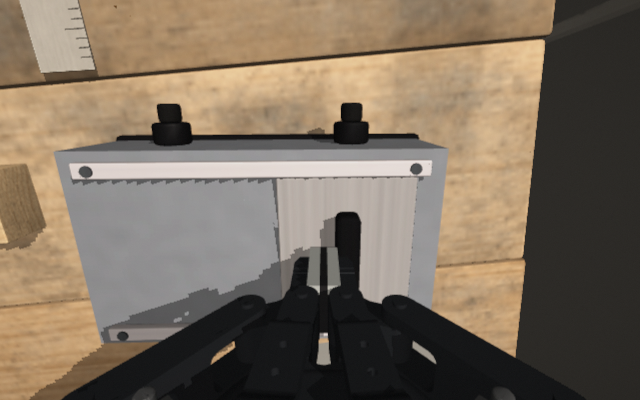

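The well is fully covered and the push has stalled at 17 N. I'll back off and lift clear.

>>> arm_command --commands '[0,-0.006,0,0,0,-0.006,0,0,0,0,-0.02,0,0,0,-0.03,0,0,0,-0.03,0]'

```text
clock: 17.3
position: [463.9, -241.7, 117.6]
ee_rot: [0.999, -0.043, 0.003, 0.014]
contact_force: [-0.3, 0.3, -0.3]
gripper_width: 0.3
```

>>> arm_command --commands '[0,-0.01,-0.03,0,0,-0.01,-0.03,0,0,0,-0.01,0,0,0,0,0,0,0,0,0]'

```text
clock: 17.8
position: [465.7, -221.1, 193.1]
ee_rot: [0.999, -0.043, 0.006, 0.016]
contact_force: [0.0, 0.2, -0.1]
gripper_width: -0.1
```

Run:
```python
from h import *
to([466.2,-254.5,39])
im=save("wrist","pics/w12.png"); save("side","pics/s12.png");arm.get_image("top")
for n in("wrist","side"):
  for t in ("round_tab","square_tab","offcut_0_mid","bit_box_mid"):
    k=arm.place_of(n,t)
    if k: print(n,t,round(k[0]["confidence"],2),P(n,k[0]["centre"]).round(1))
```

```text
pos [ 465.7 -221.1  193.1] yaw -4.94 tz [ 0.01  -0.031 -0.999] F [ 0.   0.2 -0.1] t 17.8 w -0.08363098031109376 tool shift [  1.4  28.5 155.1]
wrist round_tab 0.55 [ 470.  -271.7   74.8]
wrist square_tab 0.53 [ 4.746e+02 -2.233e+02  2.000e-01]
wrist offcut_0_mid 0.92 [501.3   2.9  13.4]
wrist bit_box_mid 0.78 [ 344.5 -270.4   16.7]
side round_tab 0.67 [ 462.9 -269.8   76.3]
side square_tab 0.68 [509.4 208.5  76. ]
side offcut_0_mid 0.92 [508.    4.3  14.9]
side bit_box_mid 0.96 [ 334.9 -272.    24.5]
```

View pics/w12.png

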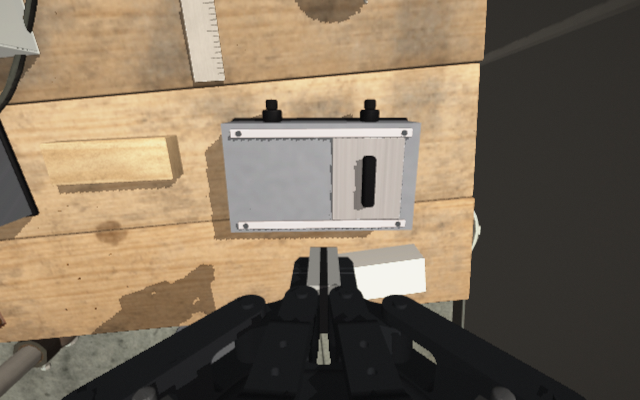

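View pics/s12.png

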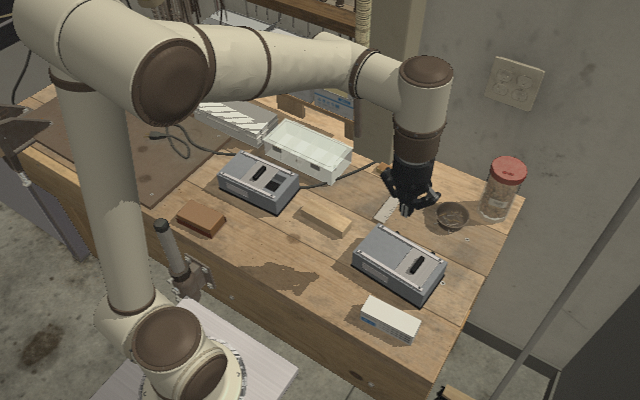

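The shutter is shut: its ridge is at y≈-270 and the well centre is at -269. The bystanders and the square box look unchanged, and the arm touches nothing.

```bash
python3 -c "
from bench import arm
print(arm.job_done())"
```

```text
the job is handed in; nothing more can be done
None
```

The job is done and handed in at 17.9 s. `job_done` reports no verdict, so what follows rests on my own checks.

**What I did, in order:**
- **Opening:** I pushed the round-well shutter open until it stalled on its stop at about 17 N.
- **Pressing:** I pressed the key down to its stop and held it there for at least 2.5 s at 12 N or more. The reading was 4.4 mm against a predicted 4.5 mm.
- **Releasing:** I lifted off, and the picture showed the key up again.
- **Closing:** I pushed the shutter shut until it stalled on its stop at about 17 N, then backed off and lifted clear.

**Last checks:**
- **Shutter:** The networks put the ridge at y ≈ -270 to -272, and the well centre is at about -269. The wrist picture shows the well fully covered.
- **Other things:** The square shutter (ridge y 208.5), the offcut and the bit box are where they started, within the networks' error. I checked the remaining bystanders by eye in the side picture only.
- **Contact:** The force reading was about zero.

**What disagreed:**
- **Fingertip height:** The closed fingertips were about 29.5 mm above the reported TCP. I noticed this in the pictures and confirmed it with a light touch (about 9 N) on the top of the round box's ridge. I corrected for it, and the key's stop then came where expected.
- **A false report:** In the last wrist picture a network reported a "square_tab" on the round box with middling confidence (0.53). The picture did not support it, so I ignored it.
- **Tool tilt:** Pushing against the stops left the tool tilted by about 2°, which did no harm.

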